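# Angle a mounting rail past the pole stub into its bay

## Task

Stow the loose aluminium mounting rail in the low grey bay: it cannot pass the steel post at the mouth broadside, so push one end in first, angled behind the post, then push the other end in until the whole rail lies along the bay's back wall. Only push it along the bench with the fingers; do not pick it up or lift it. Leave the tester box, bottle, screwdriver and clamp where they are.

Things in the scene. Friction and masses are not known exactly. Their poses are not given: they have to be found in the camera images.
- bay: Fixed low grey steel bay: back wall and two side walls, 30 mm high, 8 mm thick; no floor plate, no front wall. Inside 320 mm wide (its y), 85 mm deep (its x). Origin: on the bench, middle of the inside. Its x points into the bay, roughly away from the robot: open mouth at x = -42.5 mm, back wall's inner face at x = +42.5 mm; side walls' inner faces at y = +/-160 mm.
- post: Fixed upright steel pole stub, 25 mm diameter, 45 mm high, on the bay's mouth line, 78 mm to one side of its middle (bay x = -42.5 mm, y = +78 or -78 mm; the side changes from run to run). It leaves 225.5 mm to the farther side wall, less than the rail's length. Origin: centre of its foot.
- blank: Flush steel cover disc, 38 mm diameter, under 1 mm high, over the empty socket on the mouth line on the other side; the rail and fingers pass over it freely. Origin: its centre.
- rail: Loose straight aluminium bar 240 mm long (its y), 30 mm wide (its x), 25 mm high, about 0.4 kg, with a dark groove along its top and grey end caps; flat on the bench in front of the bay's mouth, roughly parallel to it. It slides with a few newtons; one end pushed sideways, it pivots about a point some 50 mm past its middle. Origin: centre of its underside.
- rail_left (a point): Centre of the rail's end face at the rail's +y end, 12.5 mm above its underside (the robot's left at the start).
- rail_right (a point): Centre of the rail's end face at the rail's -y end, 12.5 mm above its underside.
- tester: Bystander: yellow signal tester box, 75 x 115 x 32 mm, with small steel terminals on one side. Origin: centre of its underside.
- spray: Bystander: white plastic bottle, 60 mm diameter, 150 mm high. Origin: centre of its underside.
- driver: Bystander: screwdriver lying on the bench. Origin: on the bench beneath the tool.
- clamp: Bystander: black plastic pole clamp, 50 x 70 mm, 28 mm high with a grey knob up to 53 mm. Origin: centre of its underside.

How it is judged:
On the way:
1. one end of the rail is inside the bay while the other is still out in front of it ((((x of rail_left in the frame of bay between -0.025 and 0.06 m and y of rail_left in the frame of bay between -0.17 and 0.17 m) and x of rail_right in the frame of bay below -0.06 m) or ((x of rail_right in the frame of bay between -0.025 and 0.06 m and y of rail_right in the frame of bay between -0.17 and 0.17 m) and x of rail_left in the frame of bay below -0.06 m))), for 0.1 s.
At the end, for the whole second after the job is handed in: The whole rail lies flat on the bench inside the bay behind the post, between the side walls, and along the back wall: each end's long side within about 17 mm of touching it; the rail is at rest (x of rail_left in the frame of bay between 0.01 and 0.04 m and y of rail_left in the frame of bay between -0.165 and 0.165 m and x of rail_right in the frame of bay between 0.01 and 0.04 m and y of rail_right in the frame of bay between -0.165 and 0.165 m and height (world z) of each of rail_left, rail_right below 0.0165 m and angle between rail's own z axis and vertical below 0.1 rad and linear speed of rail below 0.01 m/s and angular speed of rail below 0.05 rad/s).
It fails at once if the rail is lifted (an end more than 6 mm above where it lies) or tipped over (height (world z) of any of rail_left, rail_right above 0.0185 m or angle between rail's own z axis and vertical above 0.35 rad).
It fails at once if the yellow tester box is pushed more than 25 mm or picked up (distance of tester from where it was at the start of the episode above 0.025 m).
It fails at once if the white bottle is pushed more than 25 mm or picked up (distance of spray from where it was at the start of the episode above 0.025 m).
It fails at once if the screwdriver is pushed more than 25 mm or picked up (distance of driver from where it was at the start of the episode above 0.025 m).
It fails at once if the black pole clamp is pushed more than 25 mm or picked up (distance of clamp from where it was at the start of the episode above 0.025 m).
It also fails if it takes over 72 s, if anything falls off the work surface, if the arm or the gripper's body presses on something with over 40 N, if the wrist force passes 120 N, or if a joint passes its speed limit or range.

## Robot

A 7-joint arm with a two-finger parallel gripper is mounted at the origin on the work surface. World frame = base frame: x ahead of the robot, y to its left, z up, the work surface at z = 0. Lengths are in m, angles in rad, forces in N, time in s.
With the tool pointing down it reaches from about 0.425 to 0.875 m from the base axis. Payload 4.7 kg.
Tool frame: the origin (TCP) lies at the very end of the fingers, on their centre line; the grasp point (between the pads) lies 19 mm behind it; z points along the fingers, y is the line along which they close (so a half turn about z gives the same grasp; the last joint's range is limited). The gripper opens to 87 mm and grips with 3 to 60 N. Pads are 19 mm wide; open, the fingers measure 117 mm over their backs; the gripper's body (75 mm by 190 mm) begins 51 mm behind the grasp point.
Start: joints at [-1.26, 0.321, -0.07, 1.45, 0.023, 1.371, -0.057], TCP at [0.19, 0.622, 0.223] pointing down, gripper open.
Joint ranges: [-2.86, 2.86], [-0.3, 2.09], [-1.38, 1.24], [0.06, 2.45], [-1.56, 4.7], [0.09, 2.05], [-2.69, 2.69]. Speed limits (rad/s): [2.57, 2.57, 3.14, 3.14, 3.14, 3.14, 3.14].

## Interface

Orientations are given as [roll, pitch, yaw] about the fixed x, y, z axes, in that order (R = Rz(yaw) Ry(pitch) Rx(roll)).
In Python, from workcell import ctrl, camera, get_calibration, job, spotter gives the robot as it stands.
- The arm moves only by the tool send_rows, never from a script. Its argument "commands" is one flat list of numbers, 7 for each row, row after row: the finger opening in m, from 0 to 0.087, then the shift along the tool's x, y, z in m, then the turn, a rotation vector about the tool's x, y, z in degrees. A call has 1 to 12 rows; each row is the pose to reach, as a shift and turn from the pose commanded when the call began, along the tool's axes at that moment; what a row does not reach only later rows make up. A row lasts 1/10 s, in which the tool goes at most 50 mm and 8.59 degrees, less where a joint would pass 70% of its speed; a pose out of reach is approached as far as the arm can. A call with a gripper value outside its range is refused whole. The fingers move at their own pace and stop on an object; "grip_force" is the grip in N (left out, the last holds). Time passes only in rows, so rows that repeat a pose let the fingers close. It gives the time, the measured TCP pose, the force, the opening and the grip force at its end, in the units of the state.
- ctrl.get_state(): the state, without advancing time (a new reading comes with each control period).
- camera(name): name is "scene" or "top" or "wrist"; returns the picture (384x512x3 uint8, blue, green, red); there is no depth.
- get_calibration(name): a dict with "mtx" (3x3 intrinsics, pixels), "k1" (the pictures are not rectified: a ray, as slopes to the right and down, at radius r is drawn at 1 + k1 r^2 times it, then the intrinsics apply), "xyz" and "rotation" of the camera in the world; the wrist camera has in their place "tool_from_camera" (4x4, takes a point from camera to tool coordinates, whose origin is the TCP and whose axes are the flange's). Camera axes: x right, y down, z forward; pixel columns grow to the right and rows downward; lengths in m; the calibration is good to about 2 mm. A picture is of the moment at which its call begins: read the wrist's pose just before it. get_calibration takes no time and is no camera call.
- job.close_job(): hands the job in; it is judged then, once.
Trained networks look in the newest picture that a camera, given by its name, has taken for a name from the list of things; names that differ only in an ending like _2 or _b are one class to them, and where a whole thing is asked for, a point or a joint stands for the part that bears it (a point fixed in the world has none). Each returns a list of dicts, best first, with "score" (0 to 1); they miss things now and then, are a little off and sometimes report something else, mostly with a low value. They report only what shows in the picture. A call takes as long as a camera call.
- spotter.cut_out(camera, name): "pixels" (384x512 bool, what is visible of it) and "at" ([column, row] in pixels, amid what is visible of it).
- spotter.pinpoint(camera, name): "at" ([column, row] in pixels: a listed point, or the origin of a listed thing).
The state is a dict: "time_s": time; "joint_positions": joint angles; "dq": joint speeds; "effort": joint torques, N m; "tcp_pos": TCP position; "tool_rot": TCP orientation; "force": force on the tool from outside, world axes, zero at the start; "wrist_torque": the same for the moment, N m; "width": opening from 0.0 (shut) to 1.0 (fully open); "finger_force": force on a finger pad.
Only numpy, scipy, OpenCV 4.12 (cv2) and the standard library are available. Lean on these libraries where they do the work, as an engineer would, in place of code of your own. Each camera call takes 0.05 s, during which the arm holds its last target. There are 200 camera calls.

## Working session

There is one attempt and no reset: what is moved stays moved. The work goes in short steps, Python scripts to look and compute and a tool call to move; the robot and the scene stay as the last step left them, time stands still between calls to the robot, and variables do not carry over. Pictures are saved under pics/ and viewed, at most 10 in all, crops included, and the job is handed in when it is done.

Besides the shell and the picture viewer there is one more tool, called by a JSON object that holds its "op" and its "data", one argument or row to a line. send_rows: Moves the arm, as the interface text tells. Its arguments: {"type":"object","properties":{"commands":{"type":"array"},"grip_force":{"type":"number"}},"required":["commands"]}

```bash
mkdir -p pics
cat > h.py <<'E'
import numpy as np, cv2
from workcell import ctrl, camera, get_calibration, job, spotter
from scipy.spatial.transform import Rotation as R
def ray(cam,px):
    c=get_calibration(cam); K=np.array(c["mtx"]);k=c["k1"]
    d=np.linalg.solve(K,[px[0],px[1],1.])[:2]; u=d.copy()
    for _ in range(20): u=d/(1+k*(u@u))
    Rm=np.array(c["rotation"]); 
    if Rm.shape!=(3,3): Rm=R.from_euler('xyz',Rm).as_matrix()
    return np.array(c["xyz"]),Rm@np.array([u[0],u[1],1.])
def at_z(cam,px,z):
    o,d=ray(cam,px); return o+d*(z-o[2])/d[2]
def proj(cam,p):
    c=get_calibration(cam);Rm=np.array(c["rotation"])
    if Rm.shape!=(3,3): Rm=R.from_euler('xyz',Rm).as_matrix()
    q=Rm.T@(np.array(p)-np.array(c["xyz"]));u=q[:2]/q[2];u=u*(1+c["k1"]*(u@u))
    return (np.array(c["mtx"])@[u[0],u[1],1])[:2]
E
python3 - <<'E'
from h import *
print(get_calibration("top"),get_calibration("scene"))
s=ctrl.get_state();print(s["tcp_pos"],s["tool_rot"],s["time_s"])
for cam in("top","scene"):
    cv2.imwrite(f"pics/{cam}0.png",camera(cam))
    for n,z in dict(bay=0,post=0,blank=0,rail=0,rail_left=.0125,rail_right=.0125,tester=0,spray=0,driver=0,clamp=0).items():
        for r in spotter.pinpoint(cam,n)[:1]: print(cam,n,round(r["score"],2),np.round(r["at"],1),at_z(cam,r["at"],z).round(4))
print(ctrl.get_state()["time_s"])
E
```

```text
{'mtx': array([[443.14245739,   0.        , 250.38977141],
       [  0.        , 443.14245739, 185.33767288],
       [  0.        ,   0.        ,   1.        ]]), 'k1': 0.003295650172296196, 'xyz': array([ 0.32246044, -0.00391712,  1.33848452]), 'rotation': array([-2.95792488,  0.00580037, -1.55844189])} {'mtx': array([[473.82769849,   0.        , 261.23728899],
       [  0.        , 473.82769849, 187.0872861 ],
       [  0.        ,   0.        ,   1.        ]]), 'k1': -0.041983612717395105, 'xyz': array([1.38249833, 0.68539213, 0.92040083]), 'rotation': array([-2.25891437, -0.01579669,  2.26544727])}
[0.18997626 0.62104565 0.22146641] [-3.13968989e+00  7.29914702e-05  2.84481406e+00] 0.0
top bay 0.93 [233.5 166.7] [0.6291 0.0599 0.    ]
top post 0.5 [207.8 180.4] [0.585  0.1383 0.    ]
top blank 0.52 [258.6 184.3] [ 0.5745 -0.0183  0.    ]
top rail 0.71 [237.7 218.4] [0.4686 0.0441 0.    ]
top rail_left 0.89 [201.  226.4] [0.442  0.1531 0.0125]
top rail_right 0.96 [280.5 222.5] [ 0.4565 -0.0848  0.0125]
top tester 0.65 [395.2 204.4] [ 0.517  -0.4341  0.    ]
top spray 0.79 [132.1 169.8] [0.6158 0.3738 0.    ]
top clamp 0.91 [376.8 149.8] [ 0.6879 -0.3851  0.    ]
scene bay 0.97 [255.6 215.8] [ 0.6225  0.0502 -0.    ]
scene post 0.41 [285.5 221.4] [0.5851 0.1289 0.    ]
scene blank 0.57 [246.4 192.2] [ 0.561  -0.0384  0.    ]
scene rail 0.57 [287.7 185.8] [0.455  0.0374 0.    ]
scene rail_left 0.82 [320.4 196.3] [0.4432 0.1493 0.0125]
scene rail_right 0.85 [255.3 168.7] [ 0.4667 -0.0834  0.0125]
scene tester 0.58 [168.3 138.8] [ 0.5216 -0.4341  0.    ]
scene spray 0.6 [353.3 275.5] [0.6301 0.3782 0.    ]
scene driver 0.93 [411.6 243.3] [0.4306 0.4404 0.    ]
scene clamp 0.81 [137.6 165. ] [ 0.6883 -0.3941  0.    ]
1.1
```

Run:
```python
from h import *
a=cv2.imread("pics/top0.png");cv2.imwrite("pics/top0b.png",cv2.resize(a[110:260,100:430],None,fx=2.4,fy=2.4,interpolation=cv2.INTER_CUBIC))
```

```text
(no output)
```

View pics/top0b.png

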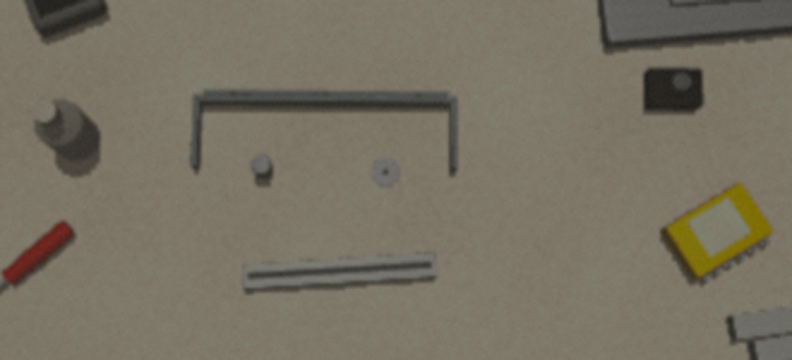

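View pics/scene0.png

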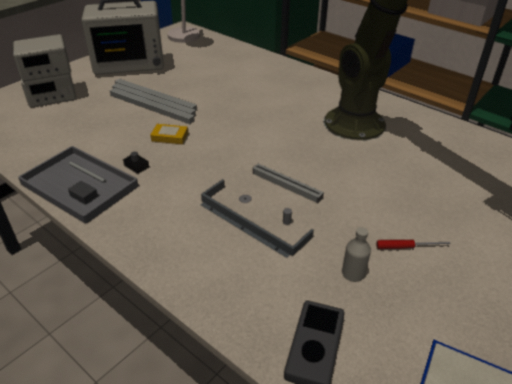

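The pictures show the post on the left (crop 262,165), the blank on the right (385,171) and the rail in front of the mouth (245–435, ~272). The network points agree with these. Next I fit the bay and rail poses to their masks.

```bash
cat >> h.py <<'E'
from scipy.optimize import minimize
BAY=[((.0425,.0505),(-.168,.168),.03),((-.0425,.0425),(.16,.168),.03),((-.0425,.0425),(-.168,-.16),.03)]
RAIL=[((-.015,.015),(-.12,.12),.025)]
def rend(cam,pose,boxes,S=4):
    x,y,t=pose;c,s=np.cos(t),np.sin(t);im=np.zeros((384*S,512*S),np.uint8)
    for X,Y,h in boxes:
        P=np.array([(proj(cam,(x+c*a-s*b,y+s*a+c*b,z))+.5)*S-.5 for a in X for b in Y for z in(0,h)],np.float32)
        cv2.fillConvexPoly(im,cv2.convexHull(P.round().astype(np.int32)),255)
    return cv2.resize(im,(512,384),interpolation=cv2.INTER_AREA)/255.
def fit(cams,name,boxes,p0):
    M={}
    for c in cams:
        r=spotter.cut_out(c,name)
        if r: M[c]=np.array(r[0]["pixels"],float)
    def cost(p): return sum(np.abs(rend(c,p,boxes)-m).sum()/m.sum() for c,m in M.items())
    p0=np.array(p0,float)
    r=minimize(cost,p0,method="Nelder-Mead",options=dict(initial_simplex=[p0]+[p0+d for d in np.diag([.01,.01,.06])],xatol=2e-4,fatol=1e-4))
    return r.x,r.fun
def tobay(p,B):
    c,s=np.cos(B[2]),np.sin(B[2]);d=np.array(p)[:2]-B[:2];return np.array([c*d[0]+s*d[1],-s*d[0]+c*d[1]])
E
python3 - <<'E'
from h import *
for c in("top","scene"): camera(c)
for n,b,p0 in(("bay",BAY,(.626,.055,.0)),("rail",RAIL,(.452,.035,.05))):
    for cams in(["top"],["scene"],["top","scene"]): print(n,cams,*fit(cams,n,b,p0))
print(ctrl.get_state()["time_s"])
E
```

```text
bay ['top'] [ 0.6291374   0.05439943 -0.00072353] 0.22881979271146774
bay ['scene'] [6.32483006e-01 5.60496367e-02 2.63679317e-04] 0.2366865586814436Traceback (most recent call last):
  File "<stdin>", line 4, in <module>
  File "h.py", line 34, in fit
    r=minimize(cost,p0,method="Nelder-Mead",options=dict(initial_simplex=[p0]+[p0+d for d in np.diag([.01,.01,.06])],xatol=2e-4,fatol=1e-4))
    res = _minimize_neldermead(fun, x0, args, callback, bounds=bounds,
                               **options)
    fxr = func(xr)
    fx = function(np.copy(x), *(wrapper_args + args))
  File "h.py", line 32, in cost
    def cost(p): return sum(np.abs(rend(c,p,boxes)-m).sum()/m.sum() for c,m in M.items())
                        ~~~^^^^^^^^^^^^^^^^^^^^^^^^^^^^^^^^^^^^^^^^^^^^^^^^^^^^^^^^^^^^^^
  File "h.py", line 32, in <genexpr>
    def cost(p): return sum(np.abs(rend(c,p,boxes)-m).sum()/m.sum() for c,m in M.items())
                                   ~~~~^^^^^^^^^^^
  File "h.py", line 24, in rend
    P=np.array([(proj(cam,(x+c*a-s*b,y+s*a+c*b,z))+.5)*S-.5 for a in X for b in Y for z in(0,h)],np.float32)
                 ~~~~^^^^^^^^^^^^^^^^^^^^^^^^^^^^^
  File "h.py", line 14, in proj
    c=get_calibration(cam);Rm=np.array(c["rotation"])
ValueError: time passes only in moves, steps and waits
```

```bash
sed -i 's/^from scipy.spatial/import functools\nget_calibration=functools.lru_cache(None)(get_calibration)\nfrom scipy.spatial/' h.py
python3 - <<'E'
from h import *
for c in("top","scene"): camera(c)
for n,b,p0 in(("bay",BAY,(.63,.055,.0)),("rail",RAIL,(.452,.035,.05))):
    for cams in(["top"],["scene"],["top","scene"]): print(n,cams,*fit(cams,n,b,p0))
for c in("top","scene"):
    m=spotter.cut_out(c,"post");print(c,[ (r["score"],r["at"],at_z(c,r["at"],.025)) for r in m[:2]])
s=ctrl.get_state();print(s["time_s"],s["tcp_pos"],s["tool_rot"])
E
```

```text
bay ['top'] [0.629235   0.05563634 0.00412073] 0.2686491972019861
bay ['scene'] [0.63337353 0.05608788 0.00163259] 0.25956880489752465
bay ['top', 'scene'] [0.63045582 0.05586435 0.01483761] 0.5485094326286147
rail ['top'] [0.45413988 0.03308566 0.07366152] 0.08988065814561119
rail ['scene'] [0.45540133 0.03413628 0.06926215] 0.15019607843137256
rail ['top', 'scene'] [0.45435315 0.03343149 0.07141986] 0.25626800684838075
top []
scene [(0.7, [288.8, 214.3], array([0.57806076, 0.13352531, 0.025     ]))]
2.0 [0.19014245 0.62160283 0.22260577] [3.14147268e+00 6.05416336e-05 2.84479652e+00]
```

```bash
cat >> h.py <<'E'
B0=np.array([.630,.056,.004])
def shifts(wps):
    "wps: (x,y,z,theta_deg); theta = heading of push face normal, clockwise from +x"
    s=ctrl.get_state();R0=R.from_euler('xyz',s["tool_rot"]);p=np.array(s["tcp_pos"])
    for x,y,z,t in wps:
        T=R.from_euler('xyz',[np.pi,0,np.pi-np.radians(t)])
        print((1e3*R0.inv().apply(np.array([x,y,z])-p)).round(0),np.degrees((R0.inv()*T).as_rotvec()).round(1))
def fing(piv,l,t,off=.0245):
    a=np.radians(t);return np.array(piv)+l*np.array([np.sin(a),np.cos(a)])+off*np.array([-np.cos(a),np.sin(a)])
E
python3 - <<'E'
from h import *
P=(.4604,-.0514)
a=fing(P,.155,-4.1,.031);print(a)
shifts([(*a,.223,-4.1),(*a,.06,-4.1),(*a,.007,-4.1)])
E
```

```text
[0.41839723 0.1009869 ]
[-371. -431.   -0.] [  0.    0.  -21.1]
[-371. -431.  163.] [  0.    0.  -21.1]
[-371. -431.  216.] [  0.    0.  -21.1]
```

{"op": "send_rows", "data": {
  "commands": [0,-0.04,-0.046,0,0,0,-3,0,-0.078,-0.09,0,0,0,-6,0,-0.115,-0.134,0,0,0,-9,0,-0.152,-0.177,0,0,0,-12,0,-0.19,-0.22,0,0,0,-15,0,-0.226,-0.262,0,0,0,-18,0,-0.262,-0.304,0,0,0,-21.1,0,-0.298,-0.346,0,0,0,-21.1,0,-0.334,-0.388,0,0,0,-21.1,0,-0.371,-0.431,0,0,0,-21.1,0,-0.371,-0.431,0,0,0,-21.1,0,-0.371,-0.431,0.03,0,0,-21.1]
}}

```text
time_s: 3.2
tcp_pos: [0.4233, 0.0969, 0.1961]
tool_rot: [3.139, 0.009, -3.077]
force: [1.0, 1.0, 0.3]
width: 0.03
finger_force: 0.0
```

Run:
```python
from h import *
s=ctrl.get_state();print(s["tcp_pos"],s["tool_rot"],s["time_s"],s["width"],s["force"])
P=(.4604,-.0514)
a=fing(P,.155,-4.1,.031)
shifts([(*a,.06,-4.1),(*a,.007,-4.1)])
```

```text
[0.42327597 0.09685979 0.19610969] [ 3.13896644  0.00892174 -3.07686597] 3.2 0.029879152201548766 [1.03080275 0.97921296 0.28914056]
[  6.   4. 136.] [ 0.1  0.5 -0.4]
[  6.   4. 189.] [ 0.1  0.5 -0.4]
```

{"op": "send_rows", "data": {
  "commands": [0,0,0,0.045,0,0,0,0,0,0,0.09,0,0,0,0,0,0,0.13,0,0,0,0,0,0,0.135,0,0,0,0,0,0,0.135,0,0,0,0,0,0,0.135,0,0,0]
}}

```text
time_s: 3.8
tcp_pos: [0.4206, 0.1016, 0.0596]
tool_rot: [3.14, 0.003, -3.07]
force: [-0.2, -0.3, -0.4]
width: 0.0
finger_force: 0.0
```

Run:
```python
from h import *
s=ctrl.get_state();print(s["tcp_pos"],s["tool_rot"],s["time_s"],s["width"],s["force"])
P=(.4604,-.0514)
W=[fing(P,.155,-4.1,.031)]+[fing(P,.155,t) for t in range(-4,47,5)]
print(np.array(W).round(3).tolist())
shifts([(*a,.007,t) for a,t in zip(W,[-4.1]+list(range(-4,47,5)))])
```

```text
[0.42059814 0.10160721 0.05957967] [ 3.14039587  0.00326418 -3.06994257] 3.8 0.00048064124307665583 [-0.20991868 -0.29351648 -0.38548595]
[[0.418, 0.101], [0.425, 0.102], [0.439, 0.104], [0.452, 0.105], [0.466, 0.105], [0.48, 0.104], [0.493, 0.102], [0.506, 0.099], [0.519, 0.094], [0.532, 0.088], [0.544, 0.082], [0.555, 0.074]]
[ 2. -1. 53.] [0.1 0.2 0. ]
[-4. -0. 53.] [0.1 0.2 0.1]
[-18.   1.  53.] [0.1 0.2 5.1]
[-32.   1.  53.] [ 0.1  0.2 10.1]
[-45.   1.  53.] [ 0.1  0.2 15.1]
[-59.  -2.  53.] [ 0.1  0.2 20.1]
[-72.  -5.  53.] [ 0.1  0.2 25.1]
[-85.  -9.  53.] [ 0.1  0.2 30.1]
[-98. -15.  53.] [ 0.1  0.2 35.1]
[-110.  -21.   53.] [ 0.1  0.2 40.1]
[-121.  -29.   53.] [ 0.1  0.2 45.1]
[-132.  -37.   53.] [ 0.1  0.1 50.1]
```

{"op": "send_rows", "data": {
  "commands": [0,0.001,0,0.025,0,0,0,0,0.001,0,0.048,0,0,0,0,0.001,0,0.052,0,0,0,0,0,0,0.052,0,0,0,0,-0.004,0,0.052,0,0,0.1,0,-0.011,0,0.052,0,0,2.5,0,-0.018,0.001,0.052,0,0,5,0,-0.025,0.001,0.052,0,0,7.5,0,-0.032,0.001,0.052,0,0,10,0,-0.038,0.001,0.052,0,0,12.5,0,-0.045,0.001,0.052,0,0,15,0,-0.052,0,0.052,0,0,17.5]
}}

```text
time_s: 5.0
tcp_pos: [0.4717, 0.1055, 0.0069]
tool_rot: [3.14, 0.0, 2.906]
force: [-2.2, 1.1, 1.1]
width: 0.007
finger_force: 0.9
```

```bash
cat >> h.py <<'E'
def look(p0,cams=("top","scene")):
    for c in cams: camera(c)
    x,f=fit(cams,"rail",RAIL,p0);s=ctrl.get_state()
    e=[tobay((x[0]-np.sin(x[2])*d,x[1]+np.cos(x[2])*d),B0).round(3) for d in(.12,-.12)]
    print("rail",x.round(4),"th",np.degrees(-x[2]).round(1),f.round(3),"bay L,R",*e)
    print("tcp",np.round(s["tcp_pos"],4),"yaw",np.round(s["tool_rot"],3),"F",np.round(s["force"],1),s["time_s"])
    return x
E
python3 - <<'E'
from h import *
look((.47,.03,-.2))
P=(.4604,-.0514)
T=[12.5]+list(range(15,50,5))
shifts([(*fing(P,.155,t),.008,t) for t in T])
E
```

```text
rail [ 0.4797  0.0309 -0.2285] th 13.1 5.366 bay L,R [-0.123  0.092] [-0.178 -0.141]
tcp [0.4717 0.105  0.0066] yaw [3.140e+00 2.000e-03 2.909e+00] F [-0.7 -0.   0.5] 5.2
[ 2. -0. -1.] [ 0.1  0.1 -0.8]
[-5.  1. -1.] [0.1 0.1 1.7]
[-19.   2.  -1.] [0.1 0.1 6.7]
[-32.   2.  -1.] [ 0.1  0.1 11.7]
[-46.   1.  -1.] [ 0.1  0.1 16.7]
[-59.  -2.  -1.] [ 0.1  0.1 21.7]
[-73.  -5.  -1.] [ 0.1  0.1 26.7]
[-86. -10.  -1.] [ 0.1  0.1 31.7]
```

{"op": "send_rows", "data": {
  "commands": [0,-0.005,0.001,0,0,0,1.7,0,-0.012,0.001,0,0,0,4.2,0,-0.019,0.002,0,0,0,6.7,0,-0.026,0.002,0,0,0,9.2,0,-0.032,0.002,0,0,0,11.7,0,-0.039,0.002,0,0,0,14.2,0,-0.046,0.001,0,0,0,16.7,0,-0.053,-0.001,0,0,0,19.2,0,-0.059,-0.002,0,0,0,21.7,0,-0.066,-0.003,0,0,0,24.2,0,-0.073,-0.005,0,0,0,26.7,0,-0.073,-0.005,0,0,0,26.7]
}}

```text
time_s: 6.4
tcp_pos: [0.5421, 0.0818, 0.0057]
tool_rot: [3.141, 0.002, 2.439]
force: [0.6, -0.9, -0.1]
width: 0.004
finger_force: 0.0
```

Run:
```python
from h import *
for c in("top","scene"):
    camera(c)
    for n in("rail","rail_left","rail_right"): print(c,n,[(round(r["score"],2),at_z(c,r["at"],.0 if n=="rail" else .0125).round(3)) for r in spotter.pinpoint(c,n)[:1]])
    m=spotter.cut_out(c,"rail"); print([ (round(r["score"],2),r["at"],int(np.sum(r["pixels"]))) for r in m])
x=look((.51,.015,-.7),["scene"]);x=look((.51,.015,-.7),["top"])
cv2.imwrite("pics/t1.png",cv2.resize(camera("top")[110:260,100:430],None,fx=2.4,fy=2.4))
```

```text
top rail [(0.74, array([0.52 , 0.026, 0.   ]))]
top rail_left []
top rail_right [(0.65, array([ 0.428, -0.078,  0.012]))]
[(0.66, [264.5, 218.0], 314)]
scene rail [(0.9, array([0.517, 0.017, 0.   ]))]
scene rail_left [(0.74, array([0.595, 0.101, 0.012]))]
scene rail_right [(0.62, array([ 0.449, -0.077,  0.012]))]
[(0.97, [268.9, 195.8], 521)]
rail [ 0.5196  0.0123 -0.7025] th 40.3 0.248 bay L,R [-0.033  0.048] [-0.188 -0.135]
tcp [0.5406 0.0829 0.0056] yaw [3.141 0.    2.442] F [-0.5  0.1 -0.6] 7.0
rail [ 0.5165  0.011  -0.7451] th 42.7 1.448 bay L,R [-0.032  0.043] [-0.195 -0.132]
tcp [0.5406 0.0829 0.0056] yaw [3.141 0.    2.442] F [-0.9  1.3 -0.9] 7.1
```

View pics/t1.png

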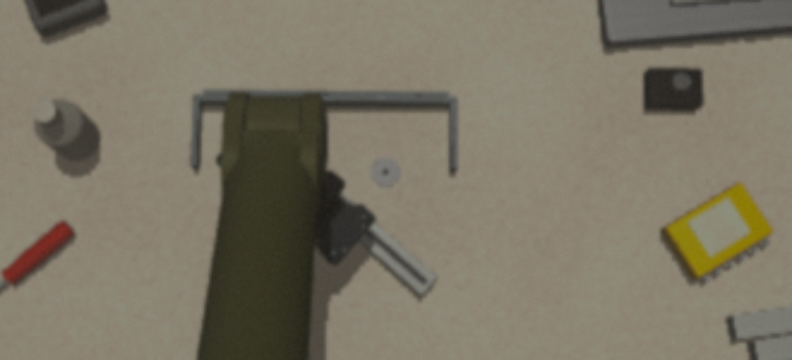

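{"op": "send_rows", "data": {
  "commands": [0,-0.007,0.001,0,0,0,2.5,0,-0.013,0.001,0,0,0,5,0,-0.019,0.002,0,0,0,7,0,-0.019,0.002,0,0,0,7,0,0,0.002,0,0,0,7,0,0.01,0.002,-0.02,0,0,7,0,0.01,0.002,-0.065,0,0,7,0,0.06,0.002,-0.08,0,0,7,0,0.06,-0.04,-0.08,0,0,0,0,0.06,-0.09,-0.08,0,0,-7,0,0.06,-0.14,-0.08,0,0,-14,0,0.06,-0.15,-0.08,0,0,-22]
}}

```text
time_s: 8.35
tcp_pos: [0.3947, 0.0033, 0.0848]
tool_rot: [3.141, -0.003, 2.827]
force: [0.2, -0.6, -0.1]
width: 0.003
finger_force: 0.0
```

Run:
```python
from h import *
for c in (["top"],["scene"],["top","scene"]): x=look((.525,.003,-.8),c)
```

```text
rail [ 0.5222  0.0047 -0.8269] th 47.4 0.462 bay L,R [-0.019  0.03 ] [-0.197 -0.132]
tcp [0.3974 0.0056 0.0857] yaw [3.139 0.    2.823] F [-0.   1.7 -1. ] 8.45
rail [ 0.5275  0.0108 -0.8584] th 49.2 0.153 bay L,R [-0.012  0.033] [-0.194 -0.123]
tcp [0.3991 0.0073 0.0861] yaw [3.140e+00 2.000e-03 2.822e+00] F [ 0.7 -0.1  0.5] 8.55
rail [ 0.5222  0.0048 -0.8348] th 47.8 0.737 bay L,R [-0.019  0.029] [-0.197 -0.131]
tcp [0.3988 0.0073 0.0856] yaw [-3.141e+00  1.000e-03  2.826e+00] F [ 0.6  0.3 -0.5] 8.75
```

Run:
```python
from h import *
C=np.array([.526,.009]);t=np.radians(48.5);u=np.array([np.sin(t),np.cos(t)])
shifts([(*(C-d*u),z,-41.5) for d,z in((.137,.086),(.137,.008),(.12+.0095-.035,.008))])
```

```text
[-51. -77.  -0.] [ -0.1   0.  -59.6]
[-51. -77.  78.] [ -0.1   0.  -59.6]
[-73. -40.  78.] [ -0.1   0.  -59.6]
```

{"op": "send_rows", "data": {
  "commands": [0,-0.01,-0.02,0,0,0,-8,0,-0.02,-0.04,0,0,0,-16,0,-0.03,-0.06,0,0,0,-24,0,-0.04,-0.07,0,0,0,-32,0,-0.051,-0.077,0,0,0,-40,0,-0.051,-0.077,0,0,0,-48,0,-0.051,-0.077,0,0,0,-56,0,-0.051,-0.077,0,0,0,-59.6,0,-0.051,-0.077,0,0,0,-59.6,0,-0.051,-0.077,0,0,0,-59.6]
}}

```text
time_s: 9.75
tcp_pos: [0.4229, -0.082, 0.0855]
tool_rot: [-3.141, -0.001, -2.419]
force: [-0.1, 0.0, -0.6]
width: 0.005
finger_force: 0.0
```

Run:
```python
from h import *
x=look((.526,.009,-.84),["scene"]);
C=np.array([.526,.009]);t=np.radians(48.5);u=np.array([np.sin(t),np.cos(t)])
shifts([(*(C-d*u),z,-41.5) for d,z in((.137,.086),(.137,.008),(.12+.0095-.035,.008))])
```

```text
rail [ 0.5267  0.007  -0.845 ] th 48.4 0.159 bay L,R [-0.013  0.031] [-0.194 -0.128]
tcp [ 0.4228 -0.0821  0.0855] yaw [-3.141 -0.    -2.418] F [-0.   0.4  0.2] 9.85
[-1. -0. -0.] [-0.  -0.  -0.1]
[-1. -0. 78.] [-0.  -0.  -0.1]
[-43.  -0.  78.] [-0.  -0.  -0.1]
```

{"op": "send_rows", "data": {
  "commands": [0,0.003,0,0.04,0,0,0,0,0.003,0,0.072,0,0,0,0,0.003,0,0.078,0,0,0,0,0.002,0,0.078,0,0,0,0,-0.004,0,0.078,0,0,0,0,-0.01,0,0.078,0,0,0,0,-0.017,0,0.078,0,0,0,0,-0.024,0,0.078,0,0,0,0,-0.031,0,0.078,0,0,0,0,-0.037,0,0.078,0,0,0,0,-0.043,0,0.078,0,0,0,0,-0.043,0,0.078,0,0,0]
}}

```text
time_s: 11.05
tcp_pos: [0.4561, -0.0528, 0.0076]
tool_rot: [-3.141, 0.001, -2.416]
force: [-1.1, 0.4, 0.4]
width: 0.004
finger_force: 0.0
```

Run:
```python
from h import *
x=look((.55,.03,-.84),["scene"]);x=look((.55,.03,-.84),["top"])
```

```text
rail [ 0.5542  0.0327 -0.8413] th 48.2 0.075 bay L,R [0.014 0.057] [-0.166 -0.103]
tcp [ 0.4555 -0.0531  0.0076] yaw [-3.141e+00  1.000e-03 -2.417e+00] F [ 0.5  0.3 -0.6] 11.15
rail [ 0.5553  0.0341 -0.8607] th 49.3 0.449 bay L,R [0.017 0.056] [-0.166 -0.1  ]
tcp [ 0.4552 -0.0534  0.0076] yaw [-3.141e+00  1.000e-03 -2.417e+00] F [-0.3 -0.  -0.1] 11.25
```

Run:
```python
from h import *
P=(.600,.073)
a=fing(P,-.155,48.5,.034);print(a)
shifts([(*a,.07,48.5)])
```

```text
[ 0.46138278 -0.00424161]
[-37.  33. -62.] [ 0.   0.1 90. ]
```

{"op": "send_rows", "data": {
  "commands": [0,0.01,0,0,0,0,0,0,0.01,0,-0.045,0,0,0,0,0.01,0,-0.062,0,0,8,0,0,0.01,-0.062,0,0,16,0,-0.01,0.02,-0.062,0,0,24,0,-0.02,0.033,-0.062,0,0,32,0,-0.037,0.033,-0.062,0,0,40,0,-0.037,0.033,-0.062,0,0,48,0,-0.037,0.033,-0.062,0,0,56,0,-0.037,0.033,-0.062,0,0,64,0,-0.037,0.033,-0.062,0,0,72,0,-0.037,0.033,-0.062,0,0,80]
}}

```text
time_s: 12.45
tcp_pos: [0.4601, -0.0051, 0.0694]
tool_rot: [3.141, -0.001, 2.463]
force: [-1.0, -0.0, 0.2]
width: 0.004
finger_force: 0.0
```

{"op": "send_rows", "data": {
  "commands": [0,0,0,0,0,0,8,0,0,0,0,0,0,10,0,0,0,0,0,0,10,0,0,0,0,0,0,10]
}}

```text
time_s: 12.85
tcp_pos: [0.4603, -0.0048, 0.0695]
tool_rot: [3.141, -0.001, 2.296]
force: [0.4, -0.2, -0.5]
width: 0.007
finger_force: 0.0
```

Run:
```python
from h import *
for c in (["scene"],["top"]): x=look((.555,.033,-.845),c)
P=(.600,.073)
shifts([(*fing(P,-.155,48.5,.034),.008,48.5)]+[(*fing(P,-.155,t),.008,t) for t in (48.5,44,40,36,32,28,24)])
```

```text
rail [ 0.5566  0.0336 -0.844 ] th 48.4 0.088 bay L,R [0.016 0.057] [-0.164 -0.101]
tcp [ 0.4605 -0.0047  0.0695] yaw [ 3.141 -0.     2.295] F [0.3 0.6 0.4] 12.95
rail [ 0.5571  0.0355 -0.8611] th 49.3 2.216 bay L,R [0.018 0.058] [-0.164 -0.098]
tcp [ 0.4606 -0.0046  0.0696] yaw [ 3.141 -0.     2.295] F [ 0.1 -0.6  0.6] 13.05
[-0.  1. 62.] [ 0. -0.  0.]
[-10.   1.  62.] [ 0. -0.  0.]
[-22.  -1.  62.] [ 0.  -0.  -4.5]
[-33.  -1.  62.] [ 0.  -0.  -8.5]
[-44.  -1.  62.] [  0.   -0.  -12.5]
[-55.   0.  62.] [  0.   -0.  -16.5]
[-66.   2.  62.] [  0.   -0.  -20.5]
[-76.   5.  62.] [  0.   -0.  -24.5]
```

{"op": "send_rows", "data": {
  "commands": [0,0.002,0,0.04,0,0,0,0,0.002,0,0.062,0,0,0,0,0.001,0,0.062,0,0,0,0,-0.01,0,0.062,0,0,0,0,-0.016,0,0.062,0,0,-2.3,0,-0.022,-0.001,0.062,0,0,-4.5,0,-0.033,-0.001,0.062,0,0,-8.5,0,-0.044,-0.001,0.062,0,0,-12.5,0,-0.055,0,0.062,0,0,-16.5,0,-0.066,0.002,0.062,0,0,-20.5,0,-0.066,0.002,0.062,0,0,-20.5]
}}

```text
time_s: 14.15
tcp_pos: [0.5077, -0.0539, 0.0091]
tool_rot: [3.141, 0.003, 2.652]
force: [-0.3, 0.3, 0.3]
width: 0.004
finger_force: 0.0
```

Run:
```python
from h import *
for c in (["scene"],["top"]): x=look((.57,.01,-.5),c)
```

```text
rail [ 0.5766  0.0207 -0.4739] th 27.2 0.058 bay L,R [0.002 0.071] [-0.109 -0.142]
tcp [ 0.5064 -0.0528  0.0084] yaw [3.141e+00 1.000e-03 2.651e+00] F [ 0.7  0.5 -0.8] 14.25
rail [ 0.5712  0.0226 -0.5169] th 29.6 1.527 bay L,R [0.001 0.071] [-0.119 -0.137]
tcp [ 0.5059 -0.0522  0.008 ] yaw [3.141 0.    2.652] F [-0.1 -0.5 -0. ] 14.35
```

Run:
```python
from h import *
shifts([(.510,-.1015,.07,-62)])
```

```text
[-27. -42. -62.] [  0.   0. -90.]
```

{"op": "send_rows", "data": {
  "commands": [0,0.012,0,0,0,0,0,0,0.012,0,-0.045,0,0,0,0,0.012,0,-0.062,0,0,-8,0,0,-0.02,-0.062,0,0,-16,0,-0.01,-0.042,-0.062,0,0,-24,0,-0.02,-0.042,-0.062,0,0,-32,0,-0.027,-0.042,-0.062,0,0,-40,0,-0.027,-0.042,-0.062,0,0,-48,0,-0.027,-0.042,-0.062,0,0,-56,0,-0.027,-0.042,-0.062,0,0,-64,0,-0.027,-0.042,-0.062,0,0,-72,0,-0.027,-0.042,-0.062,0,0,-80]
}}

```text
time_s: 15.55
tcp_pos: [0.5081, -0.1009, 0.0669]
tool_rot: [3.136, -0.004, -2.298]
force: [-0.4, -0.8, -0.9]
width: 0.008
finger_force: 0.0
```

{"op": "send_rows", "data": {
  "commands": [0,0,0,0,0,0,-8,0,0,0,0,0,0,-10,0,0,0,0,0,0,-10,0,0,0,0,0,0,-10]
}}

```text
time_s: 15.95
tcp_pos: [0.5074, -0.1017, 0.0665]
tool_rot: [3.135, -0.003, -2.128]
force: [-0.2, -0.4, -0.3]
width: 0.004
finger_force: 0.0
```

Run:
```python
from h import *
for c in (["scene"],["top"]): x=look((.576,.02,-.49),c)
```

```text
rail [ 0.5766  0.0223 -0.4802] th 27.5 0.167 bay L,R [0.002 0.073] [-0.109 -0.14 ]
tcp [ 0.5082 -0.1027  0.0676] yaw [ 3.136 -0.    -2.132] F [ 0.4 -0.4  0.4] 16.05
rail [ 0.5756  0.0233 -0.4756] th 27.3 0.18 bay L,R [0.001 0.074] [-0.11  -0.139]
tcp [ 0.5079 -0.1036  0.0668] yaw [ 3.135e+00 -2.000e-03 -2.134e+00] F [-1.   0.7 -0.2] 16.15
```

Run:
```python
from h import *
print(np.round(ctrl.get_state()["joint_positions"],3))
C=np.array([.576,.0225]);t=np.radians(27.5);u=np.array([np.sin(t),np.cos(t)])
shifts([(*(C-d*u),z,-57.8) for d,z in((.139,.067),(.139,.008),(.1295,.008),(.12+.0095-.04,.008))])
```

```text
[ 0.355  0.195 -0.223  1.941  0.05   1.018  2.688]
[-4. -2. -0.] [ 0.4 -0.1 -0.1]
[-5. -2. 59.] [ 0.4 -0.1 -0.1]
[-14.  -1.  59.] [ 0.4 -0.1 -0.1]
[-54.   2.  59.] [ 0.4 -0.1 -0.1]
```

{"op": "send_rows", "data": {
  "commands": [0,0,0,0,0,0,8,0,0,0,0,0,0,16,0,0,0,0,0,0,24,0,0,0,0,0,0,32,0,0,0,0,0,0,40,0,0,0,0,0,0,48,0,0,0,0,0,0,56,0,0,0,0,0,0,64,0,0,0,0,0,0,72,0,0,0,0,0,0,80,0,0,0,0,0,0,88,0,0,0,0,0,0,89.5],
  "grip_force": 40
}}

```text
time_s: 17.35
tcp_pos: [0.5085, -0.1016, 0.0666]
tool_rot: [-3.139, -0.006, 2.59]
force: [0.1, -0.1, 0.3]
width: 0.005
finger_force: 0.0
```

Run:
```python
from h import *
s=ctrl.get_state();print(np.round(s["joint_positions"],3),s["tcp_pos"],s["tool_rot"])
C=np.array([.576,.0225]);t=np.radians(27.5);u=np.array([np.sin(t),np.cos(t)])
shifts([(*(C-d*u),z,27.5) for d,z in((.144,.067),(.144,.008),(.135,.008),(.135-.04,.008))])
```

```text
[ 0.205  0.188 -0.065  1.946  0.014  1.015  1.153] [ 0.50851627 -0.10163807  0.06663283] [-3.13881804 -0.00631531  2.58991217]
[-3. -3. -0.] [-0.1 -0.4 -4.1]
[-3. -2. 59.] [-0.1 -0.4 -4.1]
[-2.  7. 59.] [-0.1 -0.4 -4.1]
[ 0. 46. 59.] [-0.1 -0.4 -4.1]
```

{"op": "send_rows", "data": {
  "commands": [0,-0.003,-0.004,0.02,0,0,-4.1,0,-0.003,-0.004,0.05,0,0,-4.1,0,-0.003,-0.003,0.059,0,0,-4.1,0,-0.003,0.001,0.059,0,0,-4.1,0,-0.002,0.007,0.059,0,0,-4.1,0,-0.002,0.014,0.059,0,0,-4.1,0,-0.001,0.021,0.059,0,0,-4.1,0,-0.001,0.028,0.059,0,0,-4.1,0,-0.001,0.035,0.059,0,0,-4.1,0,0,0.041,0.059,0,0,-4.1,0,0,0.046,0.059,0,0,-4.1,0,0,0.046,0.059,0,0,-4.1]
}}

```text
time_s: 18.55
tcp_pos: [0.5332, -0.0617, 0.0079]
tool_rot: [3.141, -0.006, 2.663]
force: [0.0, -0.3, -0.4]
width: 0.006
finger_force: 0.0
```

Run:
```python
from h import *
for c in (["scene"],["top"]): x=look((.594,.055,-.48),c)
```

```text
rail [ 0.5967  0.0554 -0.4828] th 27.7 0.196 bay L,R [0.023 0.106] [-0.089 -0.107]
tcp [ 0.5328 -0.0619  0.0077] yaw [ 3.141 -0.006  2.663] F [ 0.6  0.4 -0.3] 18.65
rail [ 0.5947  0.057  -0.4855] th 27.8 0.65 bay L,R [0.021 0.107] [-0.092 -0.105]
tcp [ 0.5326 -0.0624  0.0076] yaw [-3.142 -0.007  2.663] F [ 0.5 -0.3 -0.6] 18.75
```

Run:
```python
from h import *
P=(.624,.109)
shifts([(*fing(P,-.155,27.7,.036),z,27.7) for z in (.067,.008)]+[(*fing(P,-.155,t),.008,t) for t in (27.7,24,20,16,12,8,4,0)])
```

```text
[ 35.  39. -59.] [-0.  -0.4  0.3]
[35. 39. -0.] [-0.  -0.4  0.3]
[23. 39. -0.] [-0.  -0.4  0.3]
[13. 38. -0.] [ 0.  -0.4 -3.4]
[ 2. 37. -0.] [ 0.  -0.4 -7.4]
[-9. 37. -0.] [  0.   -0.4 -11.4]
[-20.  38.  -0.] [  0.1  -0.4 -15.4]
[-31.  40.  -1.] [  0.1  -0.4 -19.4]
[-41.  42.  -1.] [  0.1  -0.4 -23.4]
[-52.  45.  -1.] [  0.1  -0.4 -27.4]
```

{"op": "send_rows", "data": {
  "commands": [0,0,-0.012,0,0,0,0,0,0,-0.012,-0.04,0,0,0,0,0.015,0,-0.059,0,0,0,0,0.036,0.039,-0.059,0,0,0,0,0.036,0.039,-0.059,0,0,0,0,0.036,0.039,-0.02,0,0,0,0,0.036,0.039,0,0,0,0,0,0.036,0.039,0,0,0,0,0,0.023,0.039,0,0,0,0,0,0.018,0.038,0,0,0,-1.7,0,0.013,0.038,0,0,0,-3.4,0,0.007,0.037,0,0,0,-5.4]
}}

```text
time_s: 19.95
tcp_pos: [0.5451, -0.0278, 0.0094]
tool_rot: [3.141, -0.004, 2.757]
force: [-0.7, 0.9, -1.0]
width: 0.006
finger_force: 0.5
```

{"op": "send_rows", "data": {
  "commands": [0,-0.005,-0.001,0,0,0,-2,0,-0.011,-0.001,0,0,0,-4,0,-0.016,-0.001,0,0,0,-6,0,-0.022,-0.001,0,0,0,-8,0,-0.027,-0.002,0,0,0,-10,0,-0.033,-0.002,0,0,0,-12,0,-0.038,-0.002,0,0,0,-14,0,-0.044,-0.002,0,0,0,-16,0,-0.05,-0.002,0,0,0,-18,0,-0.055,-0.002,0,0,0,-20,0,-0.055,-0.002,0,0,0,-20]
}}

```text
time_s: 21.05
tcp_pos: [0.5959, -0.0509, 0.0092]
tool_rot: [3.14, -0.003, 3.104]
force: [0.0, -0.4, 0.3]
width: 0.007
finger_force: 0.0
```

Run:
```python
from h import *
for c in (["scene"],["top"]): x=look((.62,.055,-.04),c)
cv2.imwrite("pics/s2.png",cv2.resize(camera("scene")[130:270,170:370],None,fx=4,fy=4))
```

```text
rail [ 0.6259  0.0427 -0.0178] th 1.0 0.103 bay L,R [-0.002  0.107] [-0.007 -0.133]
tcp [ 0.595  -0.0504  0.0087] yaw [ 3.14  -0.004  3.104] F [-0.2 -0.3 -0.2] 21.15
rail [ 0.624   0.0619 -0.0196] th 1.1 0.723 bay L,R [-0.003  0.126] [-0.009 -0.114]
tcp [ 0.5942 -0.05    0.0082] yaw [ 3.14  -0.005  3.105] F [-0.2  0.7 -0.4] 21.25
```

View pics/s2.png

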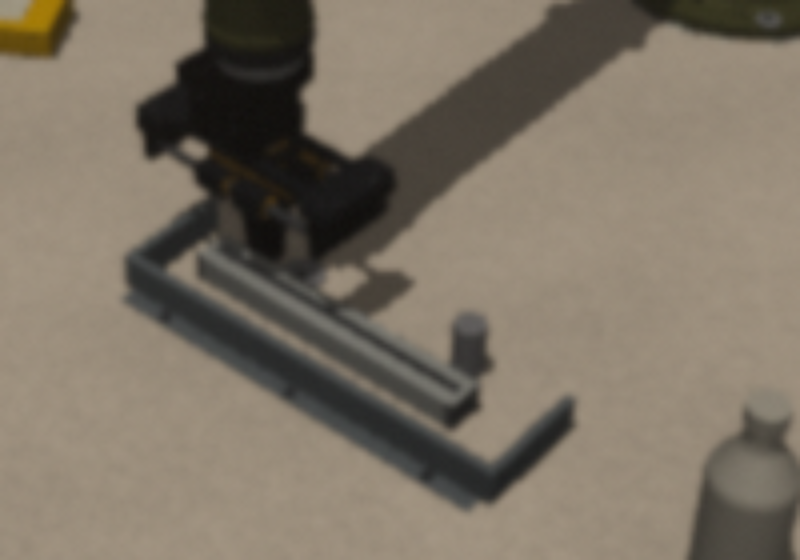

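Run:
```python
from h import *
shifts([(.583,-.05,.008,0),(.583,.053,.008,0),(.598,.053,.008,0),(.620,.053,.008,0),(.630,.053,.008,0)])
```

```text
[11. -1.  0.] [ 0.1 -0.3 -2.1]
[ 15. 102.   0.] [ 0.1 -0.3 -2.1]
[ -0. 103.   0.] [ 0.1 -0.3 -2.1]
[-22. 104.   0.] [ 0.1 -0.3 -2.1]
[-32. 104.   0.] [ 0.1 -0.3 -2.1]
```

{"op": "send_rows", "data": {
  "commands": [0,0.012,0,0,0,0,0,0,0.014,0.04,0,0,0,-2,0,0.015,0.08,0,0,0,-2,0,0.015,0.103,0,0,0,-2,0,0.012,0.103,0,0,0,-2,0,0.005,0.103,0,0,0,-2,0,0,0.103,0,0,0,-2,0,-0.006,0.103,0,0,0,-2,0,-0.012,0.103,0,0,0,-2,0,-0.018,0.104,0,0,0,-2,0,-0.024,0.104,0,0,0,-2,0,-0.024,0.104,0,0,0,-2]
}}

```text
time_s: 22.5
tcp_pos: [0.6229, 0.0534, 0.0076]
tool_rot: [3.139, -0.004, 3.14]
force: [0.3, 0.1, -0.2]
width: 0.002
finger_force: 0.0
```

Run:
```python
from h import *
for c in (["scene"],["top"]): x=look((.645,.055,-.02),c)
```

```text
rail [ 0.6428  0.0405 -0.0621] th 3.6 0.662 bay L,R [0.021 0.104] [ 0.005 -0.135]
tcp [0.6223 0.0537 0.0077] yaw [ 3.139 -0.004  3.141] F [-0.1 -0.8 -0.3] 22.6
rail [ 0.6454  0.0436 -0.0051] th 0.3 6.032 bay L,R [0.016 0.108] [ 0.014 -0.132]
tcp [0.6219 0.0537 0.0077] yaw [ 3.139 -0.005  3.141] F [-0.2 -0.3 -0.6] 22.7
```

{"op": "send_rows", "data": {
  "commands": [0,-0.003,0,0,0,0,0,0,-0.006,0,0,0,0,0,0,-0.008,0,0,0,0,0,0,-0.01,0,0,0,0,0]
}}

```text
time_s: 23.1
tcp_pos: [0.6284, 0.0533, 0.0071]
tool_rot: [3.14, -0.013, 3.14]
force: [-12.5, -1.8, 8.8]
width: 0.006
finger_force: 6.6
```

{"op": "send_rows", "data": {
  "commands": [0,0.01,0,0,0,0,0,0,0.02,0,0,0,0,0,0,0.02,0,0,0,0,0,0,0.02,0,-0.05,0,0,0,0,0.02,0,-0.1,0,0,0,0,0.05,0,-0.14,0,0,0,0,0.1,0,-0.15,0,0,0,0,0.14,0,-0.16,0,0,0,0,0.14,0.05,-0.16,0,0,0,0,0.14,0.1,-0.16,0,0,0,0,0.14,0.15,-0.16,0,0,0,0,0.14,0.2,-0.16,0,0,0]
}}

```text
time_s: 24.3
tcp_pos: [0.493, 0.2553, 0.1697]
tool_rot: [3.138, -0.003, 3.14]
force: [0.6, -1.0, 0.2]
width: 0.005
finger_force: 0.0
```

Run:
```python
from h import *
for c in (["scene"],["top"]): 
    x=look((.655,.05,-.0),c)
    print(fit(c,"bay",BAY,(.628,.055,0)))
    for n in("rail_left","rail_right"): print([(round(r["score"],2),at_z(c[0],r["at"],.0125).round(3)) for r in spotter.pinpoint(c[0],n)[:1]])
a=np.vstack([cv2.resize(camera("top")[140:200,165:305],None,fx=5,fy=5),cv2.resize(camera("scene")[165:225+0,190:330],None,fx=5,fy=5)])
cv2.imwrite("pics/f.png",a)
```

```text
rail [ 0.655  0.05  -0.   ] th 0.0 0.0 bay L,R [0.025 0.114] [ 0.024 -0.126]
tcp [0.4905 0.2626 0.1696] yaw [ 3.133 -0.005 -3.131] F [-0.   0.1  0.1] 24.4
(array([ 0.63487874,  0.05637936, -0.00734327]), np.float64(0.24163783160322952))
[(0.86, array([0.654, 0.154, 0.012]))]
[(0.73, array([ 0.655, -0.073,  0.013]))]
rail [0.6542 0.0451 0.0077] th -0.4 0.061 bay L,R [0.024 0.109] [ 0.025 -0.131]
tcp [0.4932 0.2514 0.1687] yaw [ 3.14  -0.005  3.138] F [-0.5 -0.5  0.2] 24.65
(array([0.63154136, 0.05491133, 0.007294  ]), np.float64(0.19080442433383613))
[(0.69, array([0.64 , 0.163, 0.012]))]
[(0.94, array([ 0.657, -0.071,  0.013]))]
```

View pics/f.png

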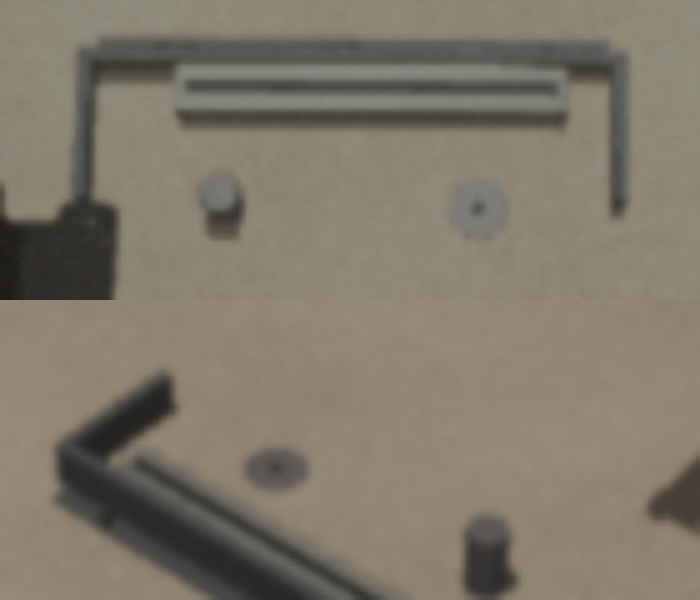

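The top view (upper half) shows the rail flush along the back wall (crop x 178–567, y 65–120), between the side walls and behind the post. The lower half, from the scene camera, agrees. The measured ends at bay x of about 0.024 m are inside the 0.01–0.04 m limits, so I'm handing in.

```bash
python3 -c "
from workcell import job
print(job.close_job())"
```

```text
the job is handed in; nothing more can be done
None
```

I pushed the rail in left end first behind the post, then swung the right end in and pressed it flush along the bay's back wall. It took about 25 s of the 72 s allowed, the tester, bottle, screwdriver and clamp were not touched, and the job is handed in (no verdict was returned).

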